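# Complete the microscope parts kit

## Task

Complete the microscope kit in the white tray so that it holds exactly one objective, one filter cube and one bracket, each standing upright in its own compartment. One part is already in the tray: do not add a second of that type, and leave the parts that are not needed where they stand on the mat. Set the parts down, do not drop them.

Things in the scene. Friction and masses are not known exactly. Their poses are not given: they have to be found in the camera images.
- tray: white kit tray, fixed, 92 x 268 mm. Origin: centre of its underside, z up. Three square compartments, 84 x 84 mm inside, centred at y = -88, 0, +88 mm, x = 0. Floor 4 mm and wall tops 14 mm above the bench; walls 4 mm thick. One compartment is filled at the start. The other parts stand upright, 95 mm or more apart, on a fixed blue mat 4 mm thick, its top level with the tray floor.
- objective_1_mid (a point): microscope objective standing upright: round aluminium barrel, dark ring near its foot, lens on top, 60 mm tall, 30 mm diameter from 5 to 45 mm up, then tapering to a 17 mm nose. Loose, about 0.13 kg. This point is on its axis, half-way up (30 mm above its foot), z up. One of two alike. This one starts on the mat.
- objective_2_mid (a point): microscope objective standing upright: round aluminium barrel, dark ring near its foot, lens on top, 60 mm tall, 30 mm diameter from 5 to 45 mm up, then tapering to a 17 mm nose. Loose, about 0.13 kg. This point is on its axis, half-way up (30 mm above its foot), z up. One of two alike. At the start one of objective_2 and cube_2 stands in the tray and the other on the mat.
- cube_1_mid (a point): fluorescence filter cube: black block 36 x 36 mm, 44 mm tall, round amber windows on its top and two sides. Loose, about 0.09 kg. This point is its centre (22 mm above its foot); x and y square to its sides, z up. One of two alike. This one starts on the mat.
- cube_2_mid (a point): fluorescence filter cube: black block 36 x 36 mm, 44 mm tall, round amber windows on its top and two sides. Loose, about 0.09 kg. This point is its centre (22 mm above its foot); x and y square to its sides, z up. One of two alike. At the start one of objective_2 and cube_2 stands in the tray and the other on the mat.
- bracket_mid (a point): aluminium bracket, an upside-down T 50 mm tall: foot 40 (x) x 44 (y) x 6 mm thick; on its middle an upright web 10 mm thick (x), 44 mm wide (y), with two holes. Loose, about 0.10 kg. The only one; starts on the mat. This point is in the middle of the web, 25 mm above the underside of the foot; x is across the web (its thin way), z up.
Things that resemble listed ones, but are neither listed nor needed, are in the scene too. Leave any purple or yellow look-alike of the part that bears bracket_mid alone.

How it is judged (in metres and radians):
At the end, for the whole second after the job is handed in: One objective, one cube and the bracket stand in the tray, one per compartment: upright within 9.7 degrees, centre within 28 mm of the compartment centre in x and y, height within 4 mm of standing on its floor. Spare objective and cube within 25 mm of their start, outside the tray (((x of objective_1_mid in the frame of tray between -0.028 and 0.028 m and y of objective_1_mid in the frame of tray between -0.116 and 0.116 m and z of objective_1_mid in the frame of tray between 0.03 and 0.038 m and angle between objective_1_mid's own z axis and vertical below 0.17 rad and distance of objective_2_mid from where it was at the start of the episode below 0.025 m and horizontal distance between objective_2_mid and tray above 0.16 m) or (x of objective_2_mid in the frame of tray between -0.028 and 0.028 m and y of objective_2_mid in the frame of tray between -0.116 and 0.116 m and z of objective_2_mid in the frame of tray between 0.03 and 0.038 m and angle between objective_2_mid's own z axis and vertical below 0.17 rad and distance of objective_1_mid from where it was at the start of the episode below 0.025 m and horizontal distance between objective_1_mid and tray above 0.16 m)) and ((x of cube_1_mid in the frame of tray between -0.028 and 0.028 m and y of cube_1_mid in the frame of tray between -0.116 and 0.116 m and z of cube_1_mid in the frame of tray between 0.022 and 0.03 m and angle between cube_1_mid's own z axis and vertical below 0.17 rad and distance of cube_2_mid from where it was at the start of the episode below 0.025 m and horizontal distance between cube_2_mid and tray above 0.16 m) or (x of cube_2_mid in the frame of tray between -0.028 and 0.028 m and y of cube_2_mid in the frame of tray between -0.116 and 0.116 m and z of cube_2_mid in the frame of tray between 0.022 and 0.03 m and angle between cube_2_mid's own z axis and vertical below 0.17 rad and distance of cube_1_mid from where it was at the start of the episode below 0.025 m and horizontal distance between cube_1_mid and tray above 0.16 m)) and x of bracket_mid in the frame of tray between -0.028 and 0.028 m and y of bracket_mid in the frame of tray between -0.116 and 0.116 m and z of bracket_mid in the frame of tray between 0.025 and 0.033 m and angle between bracket_mid's own z axis and vertical below 0.17 rad and (y of objective_1_mid in the frame of tray between -0.116 and -0.06 m or y of objective_2_mid in the frame of tray between -0.116 and -0.06 m or y of cube_1_mid in the frame of tray between -0.116 and -0.06 m or y of cube_2_mid in the frame of tray between -0.116 and -0.06 m or y of bracket_mid in the frame of tray between -0.116 and -0.06 m) and (y of objective_1_mid in the frame of tray between -0.028 and 0.028 m or y of objective_2_mid in the frame of tray between -0.028 and 0.028 m or y of cube_1_mid in the frame of tray between -0.028 and 0.028 m or y of cube_2_mid in the frame of tray between -0.028 and 0.028 m or y of bracket_mid in the frame of tray between -0.028 and 0.028 m) and (y of objective_1_mid in the frame of tray between 0.06 and 0.116 m or y of objective_2_mid in the frame of tray between 0.06 and 0.116 m or y of cube_1_mid in the frame of tray between 0.06 and 0.116 m or y of cube_2_mid in the frame of tray between 0.06 and 0.116 m or y of bracket_mid in the frame of tray between 0.06 and 0.116 m)); the robot touches nothing.
It fails at once if a part is dropped: it falls freely faster than 0.7 m/s (a fall of more than about 25 mm), out of the fingers ((linear speed of objective_1 above 0.7 m/s and contact force between objective_1 and the fingers below 0.05 N) or (linear speed of objective_2 above 0.7 m/s and contact force between objective_2 and the fingers below 0.05 N) or (linear speed of cube_1 above 0.7 m/s and contact force between cube_1 and the fingers below 0.05 N) or (linear speed of cube_2 above 0.7 m/s and contact force between cube_2 and the fingers below 0.05 N) or (linear speed of bracket above 0.7 m/s and contact force between bracket and the fingers below 0.05 N)).
It also fails if it takes over 58 s, if anything falls off the work surface, if the arm or the gripper's body presses on something with over 40 N, if the wrist force passes 120 N, or if a joint passes its speed limit or range.

## Robot

A 7-joint arm with a two-finger parallel gripper is mounted at the origin on the work surface. World frame = base frame: x ahead of the robot, y to its left, z up, the work surface at z = 0. Lengths are in m, angles in degrees, forces in N, time in s.
With the tool pointing down it reaches from about 0.425 to 0.875 m from the base axis. Payload 4.7 kg.
Tool frame: the origin (TCP) lies between the finger pads; the fingertips stand 19 mm ahead of it and the grasp point (between the pads) is the TCP; x points along the fingers, z is the direction in which the jaws open and shut, and the axes are right-handed (so a half turn about x gives the same grasp; the last joint's range is limited). The gripper opens to 87 mm and grips with 3 to 60 N. Pads are 19 mm wide; open, the fingers measure 117 mm over their backs; the gripper's body (75 mm by 190 mm) begins 51 mm behind the grasp point.
Start: joints at [0.808, 18.392, -4.016, 83.108, 1.295, 78.541, -3.26], TCP at [0.65, -0, 0.242] pointing down, gripper open.
Joint ranges: [-163.93, 163.93], [-17.29, 119.83], [-79.2, 71.16], [3.27, 140.29], [-89.18, 269.18], [5.43, 117.66], [-154.24, 154.24]. Speed limits (degrees/s): [147.25, 147.25, 180, 180, 180, 180, 180].

## Interface

Orientations are given as [roll, pitch, yaw] about the fixed x, y, z axes, in that order (R = Rz(yaw) Ry(pitch) Rx(roll)).
In Python, from cell import monitor, read_camera, camera_model, env, regions_of gives the robot as it stands. The module is installed in compiled form; this text tells all that it offers.
- The arm moves only by the tool step_arm, never from a script. Its argument "deltas" is a list of rows, each a list of 5 numbers: the gripper's target within -1 to 1 (fully open at 1, half-way at 0, shut at -1), then the shift along the tool's x, y, z in m, then the turn about the tool's x in degrees. A call has 1 to 12 rows; each row is the pose to reach, as a shift and turn from the pose commanded when the call began, along the tool's axes at that moment; what a row does not reach only later rows make up. A row lasts 1/8 s, in which the tool goes at most 62.5 mm and 10.7 degrees, less where a joint would pass 70% of its speed; a pose out of reach is approached as far as the arm can. A call with a gripper value outside its range is refused whole. The fingers move at their own pace and stop on an object; "newtons" is the grip in N (left out, the last holds). Time passes only in rows, so rows that repeat a pose let the fingers close. It gives the time, the measured TCP pose, the force and the opening at its end, in the units of the state.
- monitor.get_obs(): the state, without advancing time (a new reading comes with each control period).
- read_camera(name): name is "scene" or "side" or "wrist"; returns (picture, depth): 400x640x3 uint8, red, green, blue; 400x640 float32, m along the optical axis (not along the pixel's ray), 0 where there is no reading.
- camera_model(name): a dict with "fx", "fy", "cx", "cy" (pixels), "xyz" and "attitude" of the camera in the world. Camera axes: x right, y down, z forward; pixel columns grow to the right and rows downward; lengths in m; the calibration is good to about 2 mm. A picture is of the moment at which its call begins: read the wrist's pose just before it. camera_model takes no time and is no camera call; for the wrist camera it gives the pose at the moment of the call.
- env.sign_off(): hands the job in, once; it reports no verdict.
Trained networks look in the newest picture that a camera, given by its name, has taken for a name from the list of things; names that differ only in an ending like _2 or _b are one class to them, and where a whole thing is asked for, a point or a joint stands for the part that bears it (a point fixed in the world has none). Each returns a list of dicts, best first, with "p" (0 to 1); they miss things now and then, are a little off and sometimes report something else, mostly with a low value. They report only what shows in the picture. A call takes as long as a camera call. They do not tell look-alikes from the thing itself.
- regions_of(camera, thing): "pixels" (400x640 bool, what is visible of it) and "pixel" ([column, row] in pixels, amid what is visible of it).
The state is a dict: "time_s": time; "qpos": joint angles; "joint_velocities": joint speeds; "effort": joint torques, N m; "tool_pos": TCP position; "tool_rot": TCP orientation; "force": force on the tool from outside, world axes, zero at the start; "wrist_torque": the same for the moment, N m; "grip_width": finger opening in m.
Only numpy, scipy, OpenCV 4.12 (cv2) and the standard library are available. Lean on these libraries where they do the work, as an engineer would, in place of code of your own. Each camera call takes 0.05 s, during which the arm holds its last target. There are 200 camera calls.

## Working session

There is one attempt and no reset: what is moved stays moved. The work goes in short steps, Python scripts to look and compute and a tool call to move; the robot and the scene stay as the last step left them, time stands still between calls to the robot, and variables do not carry over. Pictures are saved under pics/ and viewed, about 8 in all and at most 12, crops included, and the job is handed in when it is done.

Besides the shell and the picture viewer there is one more tool, called after ">>>" as name(argument=value, ...), one argument or row to a line, values as JSON. step_arm: Moves the arm, as the interface text tells. Its arguments: {"type":"object","properties":{"deltas":{"type":"array"},"newtons":{"type":"number"}},"required":["deltas"]}

```bash
mkdir -p pics; cat > h.py <<'E'
import numpy as np, cv2
from cell import monitor, read_camera, camera_model, env, regions_of
from scipy.spatial.transform import Rotation as R
def att(m):
    a=np.array(m["attitude"],float)
    return a if a.shape==(3,3) else R.from_euler('xyz',a,degrees=True).as_matrix()
def cloud(d,m):
    v,u=np.mgrid[:d.shape[0],:d.shape[1]]
    p=np.stack([(u-m["cx"])/m["fx"]*d,(v-m["cy"])/m["fy"]*d,d],-1)
    return p@att(m).T+np.array(m["xyz"])
def save(n,im): cv2.imwrite('pics/'+n,cv2.cvtColor(im,cv2.COLOR_RGB2BGR))
E
python3 - <<'E'
from h import *
o=monitor.get_obs(); print(o["time_s"],o["tool_pos"],o["tool_rot"],o["grip_width"])
for c in ["scene","side","wrist"]:
    m=camera_model(c); print(c,m)
    im,d=read_camera(c); save(c+"0.png",im); P=cloud(d,m); np.save(c+"P.npy",P)
    if c!="wrist" or 1:
        for t in ["tray","objective_1_mid","cube_1_mid","bracket_mid"]:
            for r in regions_of(c,t):
                k=r["pixels"]&(d>0); q=P[k]
                if len(q)==0: continue
                top=q[q[:,2]>np.percentile(q[:,2],95)-.004]
                print(c,t,round(r["p"],2),np.round(r["pixel"]),"n",len(q),"top",np.round((top.min(0)+top.max(0))/2,3),"lo",np.round(np.percentile(q,2,axis=0),3),"hi",np.round(np.percentile(q,98,axis=0),3))
E
```

```text
0.0 [ 6.49467598e-01 -2.75894695e-05  2.40446675e-01] [-176.82235084   89.88819995 -176.81758342] 0.08716389777379016
scene {'fx': 428.59437302079414, 'fy': 428.59437302079414, 'cx': 326.32700782024847, 'cy': 200.09058571653685, 'xyz': array([ 1.09343997, -0.05478455,  0.66710791]), 'attitude': array([-136.76588278,   -1.09017867,   81.41997961])}
scene tray 0.65 [416. 213.] n 4009 top [0.526 0.249 0.012] lo [ 0.482  0.117 -0.   ] hi [0.573 0.378 0.013]
scene objective_1_mid 0.63 [252. 250.] n 425 top [ 0.61  -0.105  0.062] lo [ 0.603 -0.119  0.003] hi [ 0.625 -0.091  0.064]
scene cube_1_mid 0.63 [179. 194.] n 547 top [ 0.444 -0.251  0.047] lo [ 0.428 -0.274  0.007] hi [ 0.467 -0.229  0.048]
scene bracket_mid 0.87 [264. 203.] n 541 top [ 0.476 -0.085  0.052] lo [ 0.46  -0.109  0.002] hi [ 0.5   -0.062  0.053]
scene bracket_mid 0.79 [334. 220.] n 577 top [0.624 0.04  0.133] lo [ 0.545  0.028 -0.001] hi [0.572 0.071 0.049]
scene bracket_mid 0.32 [165. 244.] n 475 top [ 0.578 -0.266  0.062] lo [ 0.547 -0.291  0.002] hi [ 0.593 -0.251  0.064]
side {'fx': 497.17611319104907, 'fy': 497.176
[... 977 characters left out ...]
0.57  0.07  0.051]
wrist {'fx': 349.4103507340345, 'fy': 349.4103507340345, 'cx': 315.33113888130396, 'cy': 196.5837081480569, 'xyz': array([0.64995236, 0.08066409, 0.38387228]), 'attitude': array([1.62965074e+02, 1.03912425e-01, 2.25766657e-02])}
wrist tray 0.83 [189.  24.] n 5281 top [0.525 0.139 0.013] lo [0.48  0.116 0.001] hi [0.571 0.163 0.014]
wrist objective_1_mid 0.75 [280. 264.] n 906 top [ 0.61  -0.103  0.063] lo [ 0.597 -0.108  0.012] hi [ 0.623 -0.089  0.064]
wrist bracket_mid 0.98 [100. 110.] n 2056 top [0.429 0.06  0.049] lo [0.409 0.04  0.003] hi [0.452 0.078 0.051]
wrist bracket_mid 0.69 [221. 122.] n 1694 top [0.55  0.051 0.049] lo [0.532 0.03  0.003] hi [0.57  0.072 0.05 ]
```

View pics/scene0.png

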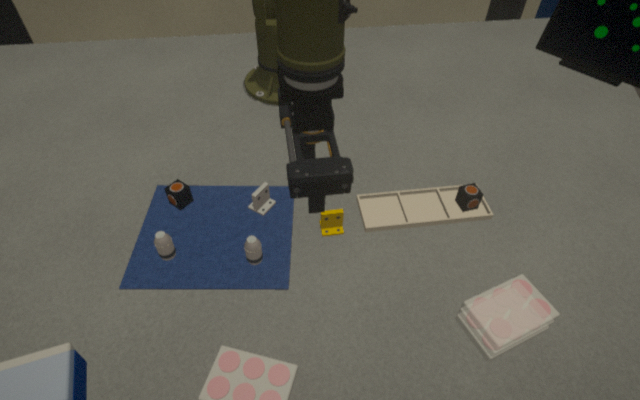

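View pics/side0.png

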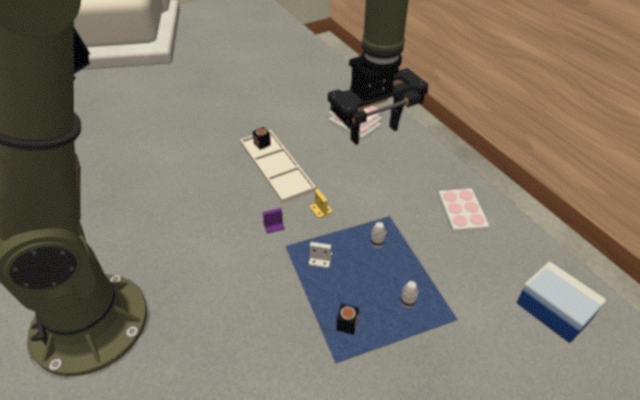

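The scene shows the mat with objectives at (252,250) and (165,244), a black cube at (179,194), and a silver bracket at (262,198). A cube already stands in the tray's far compartment (469,197), so I need an objective and the bracket.

Candidates:
- **Bracket:** silver (side view 319,254), yellow (320,204) and purple (273,220). I choose silver.
- **Objective:** the two are alike. I choose the one at scene (252,250), and the one at (165,244) stays as the spare.

```bash
python3 - <<'E'
from h import *
o=monitor.get_obs(); Rt=R.from_euler('xyz',o["tool_rot"],degrees=True).as_matrix(); print("tool axes cols\n",Rt.round(3))
for c,(x0,x1,y0,y1) in {"scene":(.44,.52,-.13,-.05),"side":(.44,.52,-.13,-.05)}.items():
    P=np.load(c+"P.npy"); 
    k=(P[...,0]>x0)&(P[...,0]<x1)&(P[...,1]>y0)&(P[...,1]<y1)
    q=P[k&(P[...,2]>.04)&(P[...,2]<.06)]; r=cv2.minAreaRect(q[:,:2].astype(np.float32)*1000); 
    w=q[:,:2]-q[:,:2].mean(0);U=np.linalg.svd(w,full_matrices=False)[2]; 
    print(c,"web",q.mean(0).round(4),r,"PCA dir",U[0].round(3),len(q))
    k=(P[...,0]>.57)&(P[...,0]<.65)&(P[...,1]>-.15)&(P[...,1]<-.06)&(P[...,2]>.056)&(P[...,2]<.075)
    print("obj nose",P[k].mean(0).round(4),k.sum())
    # tray wall
    k=(P[...,0]>.45)&(P[...,0]<.6)&(P[...,1]>.09)&(P[...,1]<.4)&(P[...,2]>.009)&(P[...,2]<.02)
    print("tray",cv2.minAreaRect(P[k][:,:2].astype(np.float32)*1000),np.percentile(P[k],[1,99],axis=0).round(3).tolist())
im=cv2.imread("pics/side0.png"); a=cv2.resize(im[190:350,250:460],None,fx=3,fy=3,interpolation=cv2.INTER_CUBIC); cv2.imwrite("pics/crop.png",a)
E
```

```text
tool axes cols
 [[ 0. -0.  1.]
 [-0.  1.  0.]
 [-1. -0.  0.]]
scene web [ 0.479  -0.0856  0.049 ] ((476.07305908203125, -85.1906509399414), (12.815668106079102, 43.5708122253418), 50.440101623535156) PCA dir [ 0.743 -0.67 ] 153
obj nose [ 0.6126 -0.1048  0.0608] 95
tray ((526.1896362304688, 249.3233642578125), (269.530517578125, 96.18672180175781), 89.83546447753906) [[0.479, 0.115, 0.009], [0.573, 0.382, 0.018]]
side web [ 0.4734 -0.0864  0.0499] ((474.2712707519531, -85.39493560791016), (13.362771034240723, 43.29250717163086), 48.586708068847656) PCA dir [ 0.77  -0.638] 156
obj nose [ 0.6074 -0.1068  0.0617] 64
tray ((526.0346069335938, 249.55960083007812), (275.0970764160156, 94.31940460205078), 89.60565185546875) [[0.479, 0.113, 0.009], [0.572, 0.383, 0.018]]
```

View pics/crop.png

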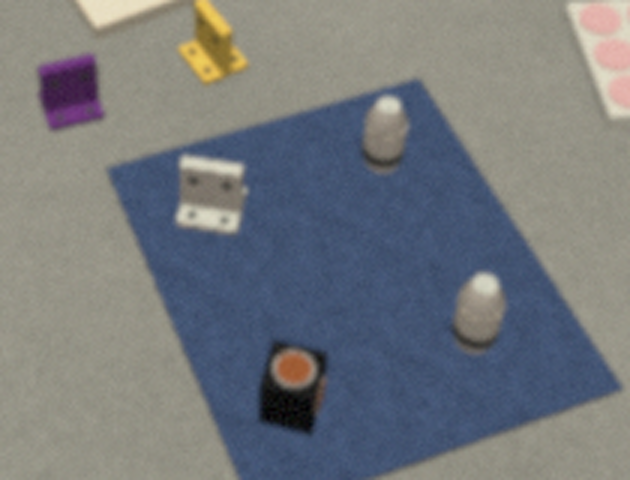

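The crop confirms the choices: the silver bracket is at crop (211,190), clearly different from the purple (70,90) and yellow (212,40) ones. The objective is at (385,133). I'll move above the bracket and take a closer look.

>>> step_arm(
  deltas=[
    [1,0.09,-0.085,-0.175,-49.5],
    [1,0.09,-0.085,-0.175,-49.5],
    [1,0.09,-0.085,-0.175,-49.5],
    [1,0.09,-0.085,-0.175,-49.5],
    [1,0.09,-0.085,-0.175,-49.5],
    [1,0.09,-0.085,-0.175,-49.5],
    [1,0.09,-0.085,-0.175,-49.5],
    [1,0.09,-0.085,-0.175,-49.5],
  ],
  newtons=20,
)

```text
time_s: 1.75
tool_pos: [0.4754, -0.0848, 0.1517]
tool_rot: [-55.9, 90.0, -6.5]
force: [-0.3, -0.4, -0.2]
grip_width: 0.0873
```

```bash
cat > wb.py <<'E'
from h import *
m=camera_model("wrist"); im,d=read_camera("wrist"); save("wrist1.png",im); P=cloud(d,m); o=monitor.get_obs()
T=np.array(o["tool_pos"]); Rt=R.from_euler('xyz',o["tool_rot"],degrees=True).as_matrix(); print(o["time_s"],T,"\n",Rt.round(3))
for r in regions_of("wrist","bracket_mid"):
    q=P[r["pixels"]&(d>0)]; q=q[(q[:,2]>.046)&(q[:,2]<.06)]
    if len(q)<20: continue
    rr=cv2.minAreaRect(q[:,:2].astype(np.float32)*1000); print(r["p"],r["pixel"],rr,q[:,2].max(), "tool offs",((q.min(0)+q.max(0))/2-T)@Rt)
E
python3 wb.py
```

```text
1.8 [ 0.47535196 -0.08480425  0.15164621] 
 [[ 0.   -0.76  0.65]
 [-0.    0.65  0.76]
 [-1.   -0.    0.  ]]
0.79 [506.3, 154.2] ((549.9713745117188, 50.73674011230469), (11.065351486206055, 44.34992980957031), 0.943657636642456) 0.050889281830638455 tool offs [0.10320988 0.03147076 0.15140153]
0.78 [419.2, 25.8] ((434.7099304199219, 58.19795608520508), (10.833233833312988, 31.530149459838867), 79.7243423461914) 0.051340943875712725 tool offs [0.1029444  0.12384457 0.08186787]
0.73 [315.1, 188.7] ((473.99530029296875, -83.736328125), (9.646611213684082, 43.51386642456055), 49.35969924926758) 0.05464532428101207 tool offs [ 1.01236200e-01  2.30914460e-03 -5.68211285e-05]
```

>>> step_arm(
  deltas=[
    [1,0.05,0.001,0,0],
    [1,0.09,0.001,0,0],
    [1,0.115,0.001,0,0],
    [1,0.115,0.001,0,0],
    [-1,0.115,0.001,0,0],
    [-1,0.115,0.001,0,0],
    [-1,0.115,0.001,0,0],
    [-1,0.115,0.001,0,0],
    [-1,0.115,0.001,0,0],
    [-1,0.115,0.001,0,0],
    [-1,0.115,0.001,0,0],
    [-1,0.115,0.001,0,0],
  ],
  newtons=25,
)

```text
time_s: 3.35
tool_pos: [0.4743, -0.0844, 0.0365]
tool_rot: [-107.1, 90.0, -57.6]
force: [-0.0, -1.0, -0.3]
grip_width: 0.0148
```

>>> step_arm(
  deltas=[
    [-1,0,0,0,0],
    [-1,0,0,0,0],
    [-1,-0.03,0,0,0],
    [-1,-0.08,0,0,0],
    [-1,-0.08,0.025,0.041,7],
    [-1,-0.08,0.05,0.082,14],
    [-1,-0.08,0.076,0.123,21],
    [-1,-0.08,0.101,0.164,28],
    [-1,-0.08,0.127,0.205,35],
    [-1,-0.08,0.152,0.246,42],
    [-1,-0.08,0.178,0.287,49.5],
    [-1,-0.08,0.178,0.287,49.5],
  ],
)

```text
time_s: 4.85
tool_pos: [0.524, 0.2549, 0.1163]
tool_rot: [105.1, 89.8, 105.4]
force: [-0.1, -0.3, -1.4]
grip_width: 0.0098
```

>>> step_arm(
  deltas=[
    [-1,0,0,0,0],
    [-1,0,0,0,0],
  ],
)

```text
time_s: 5.1
tool_pos: [0.5254, 0.2476, 0.1162]
tool_rot: [-108.2, 89.9, -108.3]
force: [-0.4, 0.3, 0.4]
grip_width: 0.0098
```

```bash
cat > wt.py <<'E'
from h import *
import sys
o=monitor.get_obs(); print(o["time_s"],np.round(o["tool_pos"],4),np.round(o["force"],2),o["grip_width"]); Rt=R.from_euler('xyz',o["tool_rot"],degrees=True).as_matrix(); print(Rt.round(3))
c=sys.argv[1]; m=camera_model(c); im,d=read_camera(c); save(sys.argv[2],im); P=cloud(d,m)
for t in sys.argv[3:]:
  for r in regions_of(c,t):
    q=P[r["pixels"]&(d>0)]
    if len(q)<20: continue
    hi=np.percentile(q[:,2],97); top=q[q[:,2]>hi-.005]
    print(t,round(r["p"],2),np.round(r["pixel"]),"zrange",np.percentile(q[:,2],[2,98]).round(3),"top",np.round((top.min(0)+top.max(0))/2,3))
k=(P[...,0]>.45)&(P[...,0]<.6)&(P[...,1]>.09)&(P[...,1]<.4)&(P[...,2]>.01)&(P[...,2]<.017)
print("tray",np.percentile(P[k],[1,99],axis=0).round(3).tolist())
E
python3 wt.py scene scene2.png bracket_mid tray
```

```text
5.1 [0.5254 0.2476 0.1162] [-0.43  0.26  0.36] 0.009766802962417572
[[-0.     0.002  1.   ]
 [-0.001  1.    -0.002]
 [-1.    -0.001 -0.   ]]
bracket_mid 0.89 [332. 220.] zrange [0.001 0.049] top [0.552 0.049 0.047]
bracket_mid 0.83 [424. 182.] zrange [-0.002  0.133] top [0.567 0.223 0.149]
bracket_mid 0.78 [329. 182.] zrange [-0.002  0.049] top [0.433 0.058 0.048]
tray 0.89 [418. 212.] zrange [-0.001  0.013] top [0.526 0.249 0.046]
tray [[0.48, 0.115, 0.01], [0.574, 0.382, 0.016]]
```

View pics/scene2.png

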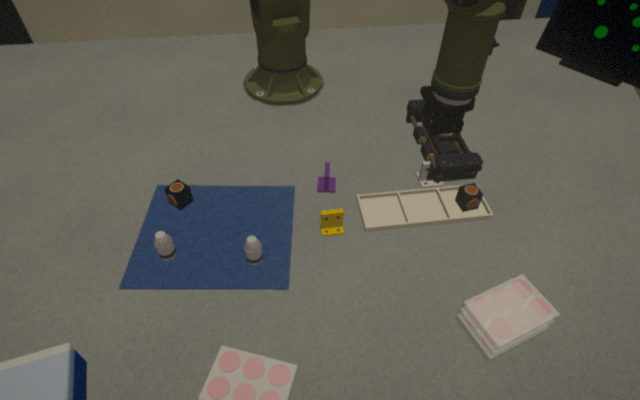

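The bracket is held over the middle compartment, at about (430,178). I'll lower it, release and rise.

>>> step_arm(
  deltas=[
    [-1,0.04,0.0015,0,0],
    [-1,0.065,0.0015,0,0],
    [-1,0.075,0.0015,0,0],
    [-1,0.0785,0.0015,0,0],
    [-1,0.0795,0.0015,0,0],
    [-1,0.0795,0.0015,0,0],
    [0,0.0795,0.0015,0,0],
    [0,0.0795,0.0015,0,0],
    [0,0.0795,0.0015,0,0],
    [0,0.0795,0.0015,0,0],
    [0,0.05,0.0015,0,0],
    [0,-0.02,0.0015,0,0],
  ],
)

```text
time_s: 6.75
tool_pos: [0.5231, 0.2498, 0.1271]
tool_rot: [-156.4, 89.6, -156.4]
force: [1.2, 0.2, -0.1]
grip_width: 0.0431
```

>>> step_arm(
  deltas=[
    [1,-0.01,-0.06,0.014,0],
    [1,-0.01,-0.12,0.028,0],
    [1,-0.01,-0.18,0.042,0],
    [1,-0.01,-0.24,0.056,0],
    [1,-0.01,-0.3,0.07,0],
    [1,-0.01,-0.354,0.084,0],
    [1,-0.01,-0.354,0.084,0],
    [1,-0.01,-0.354,0.084,0],
    [1,-0.01,-0.354,0.084,0],
  ],
)

```text
time_s: 7.88
tool_pos: [0.6093, -0.1006, 0.1391]
tool_rot: [97.2, 89.9, 97.4]
force: [0.3, 0.3, -0.1]
grip_width: 0.0869
```

```bash
python3 wt.py wrist wrist2.png objective_1_mid; python3 wt.py side side2.png bracket_mid cube_1_mid tray
```

```text
7.875 [ 0.6093 -0.1006  0.1391] [ 0.3   0.32 -0.13] 0.08694946478465115
[[-0.    -0.003  1.   ]
 [ 0.001  1.     0.003]
 [-1.     0.001 -0.   ]]
objective_1_mid 0.78 [320. 205.] zrange [0.009 0.064] top [ 0.609 -0.104  0.063]
7.975 [ 0.6093 -0.1011  0.1392] [ 0.08  0.63 -0.77] 0.08740037895397076
[[ 0.    -0.003  1.   ]
 [ 0.001  1.     0.003]
 [-1.     0.001  0.   ]]
bracket_mid 0.7 [320. 208.] zrange [-0.002  0.051] top [0.55  0.049 0.049]
bracket_mid 0.61 [272. 159.] zrange [0.007 0.056] top [0.525 0.249 0.053]
bracket_mid 0.58 [277. 221.] zrange [0.003 0.051] top [0.428 0.058 0.05 ]
cube_1_mid 0.75 [346. 322.] zrange [0.005 0.05 ] top [ 0.442 -0.253  0.049]
tray 0.79 [282. 173.] zrange [-0.     0.015] top [0.526 0.247 0.014]
tray [[0.479, 0.114, 0.01], [0.572, 0.382, 0.017]]Traceback (most recent call last):
  File "wt.py", line 12, in <module>
    print("tray",np.percentile(P[k],[1,99],axis=0).round(3).tolist())
                 ~~~~~~~~~~~~~^^^^^^^^^^^^^^^^^^^^
    return _quantile_unchecked(
        a, q, axis, out, overwrite_input, method, keepdims, weights)
    return _ureduce(a,
                    func=_quantile_ureduce_func,
    ...<5 lines>...
                    overwrite_input=overwrite_input,
                    method=method)
    r = func(a, **kwargs)
    result = _quantile(arr,
                       quantiles=q,
    ...<2 lines>...
                       out=out,
                       weights=wgt)
    slices_having_nans = np.isnan(arr[-1, ...])
                                  ~~~^^^^^^^^^
IndexError: index -1 is out of bounds for axis 0 with size 0
```

View pics/side2.png

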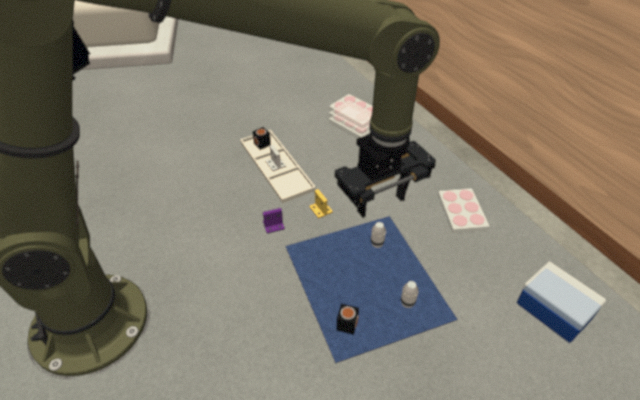

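The bracket stands in the middle compartment at about (275,158), with its top at z 0.053 and centred. The objective at (378,233) lies directly under the gripper, so I'll grasp it.

>>> step_arm(
  deltas=[
    [1,0.05,-0.001,0,0],
    [1,0.09,-0.001,0,0],
    [1,0.103,-0.001,0,0],
    [1,0.103,-0.001,0,0],
    [-1,0.103,-0.001,0,0],
    [-1,0.103,-0.001,0,0],
    [-1,0.103,-0.001,0,0],
    [-1,0.103,-0.001,0,0],
    [-1,0.103,-0.001,0,0],
    [-1,0.103,-0.001,0,0],
    [-1,0.103,-0.001,0,0],
    [-1,0.103,-0.001,0,0],
  ],
  newtons=30,
)

```text
time_s: 9.68
tool_pos: [0.6093, -0.104, 0.036]
tool_rot: [-60.3, 90.0, -60.3]
force: [-0.6, 0.6, 0.5]
grip_width: 0.029
```

>>> step_arm(
  deltas=[
    [-1,0,0,0,0],
    [-1,-0.03,0,0,0],
    [-1,-0.08,0,0,0],
    [-1,-0.08,0.045,-0.014,0],
    [-1,-0.08,0.09,-0.028,0],
    [-1,-0.08,0.135,-0.042,0],
    [-1,-0.08,0.18,-0.056,0],
    [-1,-0.08,0.22,-0.069,0],
    [-1,-0.08,0.25,-0.079,0],
    [-1,-0.08,0.265,-0.0835,0],
    [-1,-0.08,0.265,-0.0835,0],
    [-1,-0.08,0.265,-0.0835,0],
  ],
)

```text
time_s: 11.18
tool_pos: [0.5264, 0.159, 0.1159]
tool_rot: [-82.0, 89.9, -82.1]
force: [0.0, 0.2, -1.4]
grip_width: 0.0291
```

```bash
python3 wt.py scene scene3.png objective_1_mid bracket_mid
```

```text
11.175 [0.5264 0.159  0.1159] [ 0.03  0.18 -1.42] 0.029062152001617624
[[ 0.     0.002  1.   ]
 [-0.001  1.    -0.002]
 [-1.    -0.001  0.   ]]
objective_1_mid 0.43 [380. 183.] zrange [0.087 0.116] top [0.53  0.144 0.115]
bracket_mid 0.7 [334. 221.] zrange [0.002 0.049] top [0.552 0.049 0.048]
bracket_mid 0.6 [426. 206.] zrange [0.004 0.053] top [0.528 0.249 0.051]
bracket_mid 0.58 [327. 181.] zrange [-0.002  0.049] top [0.432 0.058 0.047]
tray [[0.48, 0.115, 0.01], [0.573, 0.382, 0.016]]
```

View pics/scene3.png

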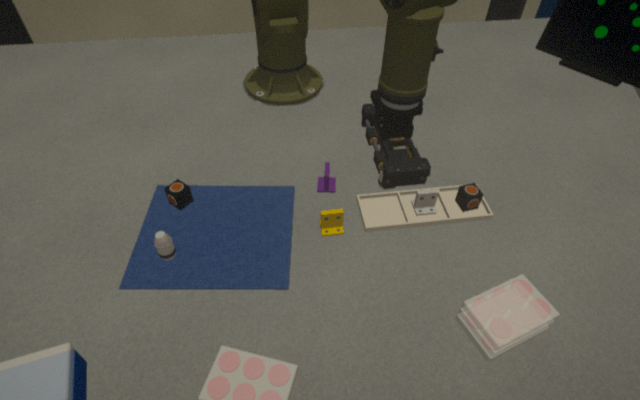

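The objective is held at about (380,183) over the empty near compartment, with the bracket upright at (426,203). Now I'll lower it.

>>> step_arm(
  deltas=[
    [-1,0.04,0,0,0],
    [-1,0.065,0,0,0],
    [-1,0.075,0,0,0],
    [-1,0.0785,0,0,0],
    [-1,0.0795,0,0,0],
    [-1,0.0795,0,0,0],
    [0.1,0.0795,0,0,0],
    [0.1,0.0795,0,0,0],
    [0.1,0.0795,0,0,0],
    [0.1,0.0795,0,0,0],
    [0.1,0.05,0,0,0],
    [0.1,-0.01,0,0,0],
  ],
)

```text
time_s: 12.82
tool_pos: [0.5237, 0.1602, 0.1244]
tool_rot: [-164.4, 89.6, -164.4]
force: [1.2, -0.5, 0.2]
grip_width: 0.0477
```

>>> step_arm(
  deltas=[
    [0.1,-0.06,-0.06,0.06,0],
    [0.1,-0.1,-0.12,0.12,0],
    [0.1,-0.1,-0.16,0.12,0],
    [0.1,-0.1,-0.16,0.12,0],
    [0.1,-0.1,-0.16,0.12,0],
  ],
)

```text
time_s: 13.45
tool_pos: [0.6474, -0.0041, 0.227]
tool_rot: [-41.9, 89.8, -42.3]
force: [-1.3, 0.1, -0.8]
grip_width: 0.0479
```

```bash
for c in side scene; do python3 wt.py $c ${c}4.png objective_1_mid bracket_mid cube_1_mid; done; python3 -c "
import cv2,numpy as np
a=cv2.resize(cv2.imread('pics/side4.png')[100:260,220:430],None,fx=3,fy=3);cv2.imwrite('pics/c4.png',a)"
```

```text
13.45 [ 0.6474 -0.0041  0.227 ] [-1.28  0.1  -0.79] 0.047930739889450895
[[ 0.002  0.007  1.   ]
 [-0.002  1.    -0.007]
 [-1.    -0.002  0.002]]
objective_1_mid 0.55 [289. 177.] zrange [0.001 0.064] top [0.523 0.159 0.063]
bracket_mid 0.82 [319. 208.] zrange [0.001 0.051] top [0.55  0.048 0.05 ]
bracket_mid 0.81 [270. 161.] zrange [0.002 0.055] top [0.525 0.249 0.053]
bracket_mid 0.62 [277. 221.] zrange [0.    0.051] top [0.429 0.058 0.05 ]
cube_1_mid 0.87 [343. 320.] zrange [0.007 0.051] top [ 0.441 -0.251  0.049]
tray [[0.479, 0.114, 0.01], [0.572, 0.382, 0.017]]
13.65 [0.6451 0.003  0.2254] [ 0.39 -0.13  0.24] 0.04822285314763139
[[-0.001 -0.002  1.   ]
 [ 0.001  1.     0.002]
 [-1.     0.001 -0.001]]
objective_1_mid 0.63 [381. 204.] zrange [0.002 0.064] top [0.528 0.16  0.062]
bracket_mid 0.91 [334. 220.] zrange [-0.003  0.049] top [0.552 0.05  0.047]
bracket_mid 0.74 [424. 201.] zrange [0.001 0.053] top [0.527 0.249 0.052]
cube_1_mid 0.81 [180. 196.] zrange [0.003 0.049] top [ 0.444 -0.251  0.047]
tray [[0.48, 0.115, 0.01], [0.573, 0.382, 0.017]]
```

View pics/scene4.png

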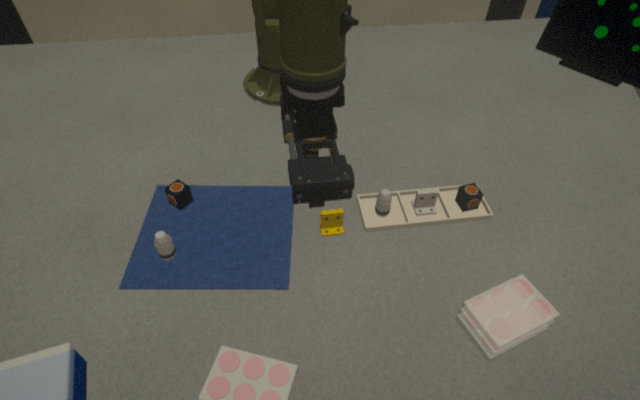

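View pics/c4.png

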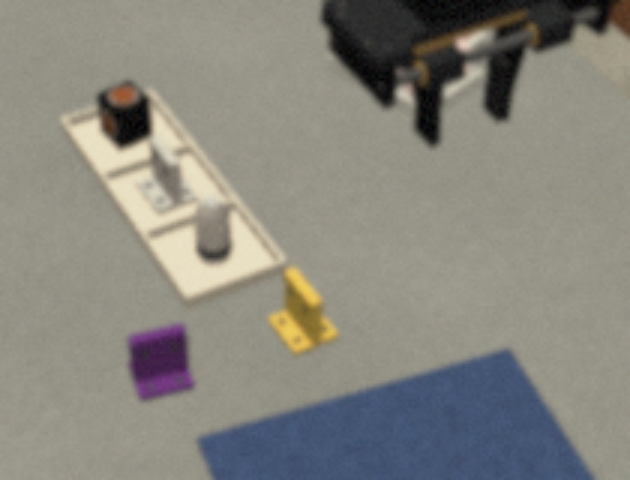

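Both views show the objective (scene 384,202), bracket (426,203) and cube (469,197) upright, one per compartment. The spares haven't moved, at (180,194) and (165,245), and the arm is clear.

```bash
python3 -c "
from cell import env
print(env.sign_off())"
```

```text
the job is handed in; nothing more can be done
None
```

The kit is complete and handed in: the tray now holds one objective, one bracket and one filter cube, each upright in its own compartment. The cube was already in the far compartment, so I set the bracket in the middle one and one objective in the near one. This took about 14 s of the 58 s allowed.

My last checks, from the scene and side cameras, measured against a tray centre of about (0.526, 0.249):

| Part | Position (x, y) | Top at z | Offset from compartment centre |
|---|---|---|---|
| Objective | (0.525, 0.160) | 0.063 | about 2 mm |
| Bracket | (0.526, 0.249) | 0.053 | about 1 mm |

- **Spares:** the spare cube measured unchanged on the mat. The spare objective I checked only by eye. The networks did not report it in the last look, but it shows in the same place in the picture.
- **Cube in the tray:** I didn't measure its position. I never touched it, and it looks upright and in place.
- **Look-alikes:** the purple and yellow brackets were not touched.
- **Arm:** it ended clear of everything, and no check disagreed.

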